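# Turn a jar over to loosen its contents and stand it on the trivet

### The job

The spice in the square jar has settled: turn the jar right over so that its lid points straight down, keep it like that for at least a second, then stand it upright in the middle of the round cork trivet and let go. Do not drop the jar, and leave the round jar, the tumbler and the bowl where they are.

Things in the scene. Friction and masses are not known exactly. Their poses are not given: they have to be found in the camera images.
- square_jar: Closed jar 80 mm tall: square body 58 x 58 mm with rounded corners, its four sides flat up to 50 mm, then narrowing to a fixed round lid 55 mm across (top 11 mm). Clear, reddish contents. 0.17 to 0.34 kg. Starts upright on the worktop; laid on a flat side it does not roll. Origin: centre of its underside; z: towards the lid; x and y: square to the flat sides.
- round_jar: Round clear glass jar with a screw lid, 62 mm across, 90 mm tall, that stands 15 to 32 cm from the square jar, on its left or right; not to be moved. Origin: centre of its underside; z: towards the lid.
- tumbler: Clear drinking glass, 80 mm across, 88 mm tall, behind the jars; not to be moved. Origin: centre of its underside.
- rice_bowl: White bowl, 115 mm across, 52 mm high, behind the trivet and jars; not to be moved. Origin: centre of its underside.
- trivet: Round flat cork trivet, 130 mm across, 10 mm thick, fixed to the worktop on the right. Origin: centre of its underside (on the worktop, z = 0); z up.
There are look-alikes about, which are no part of the job. Of the things that look like the trivet, the largest one is meant.

How it is judged:
By the outcome, as a careful person would: the job done as asked, in the order asked, and still so for the second after the job is handed in, with the robot touching nothing.
It also fails if it takes over 72 s, if anything falls off the work surface, if the arm or the gripper's body presses on something with over 40 N, if the wrist force passes 120 N, or if a joint passes its speed limit or range.

### The arm

A 6-joint arm with a two-finger parallel gripper is mounted at the origin on a cart in front of the work surface, level with it; the furniture and walls round the work are solid. World frame = base frame: x ahead of the robot, y to its left, z up, the work surface at z = 0. Lengths are in m, angles in degrees, forces in N, time in s.
With the tool pointing down it reaches from about 0.275 to 0.75 m from the base axis. Payload 10.2 kg.
Tool frame: the origin (TCP) lies at the very end of the fingers, on their centre line; the grasp point (between the pads) lies 19 mm behind it; z points along the fingers, y is the line along which they close (so a half turn about z gives the same grasp; the last joint's range is limited). The gripper opens to 85 mm and grips with 20 to 120 N. Pads are 22 mm wide; open, the fingers measure 114 mm over their backs; the gripper's body (76 mm by 85 mm) begins 54 mm behind the grasp point. The pads swing forward as they close: fully open they stand 13 mm farther back than shut.
Start: joints at [-85.222, 17.928, 85.812, -0, 76.261, -12.8], TCP at [0.159, -0.5, 0.231] pointing down, gripper open.
Joint ranges: [-168.41, 168.41], [-55.51, 124.54], [10.69, 146.95], [-70.63, 250.63], [1, 178], [-165.06, 165.06]. Speed limits (degrees/s): [136.94, 136.94, 172.46, 180, 180, 180].

### API

Orientations are given as a 3x3 rotation matrix whose columns are the frame's x, y, z axes.
In Python, from station import * gives the robot as it stands. Calls block until the motion is done:
- reach(position, orientation): joint-space move of the TCP to a pose.
- move_straight(position, rot=None, speed=0.15): straight line of the TCP; rot=None keeps the orientation; speed is the mean speed in m/s.
- move_joints(angles): joint-space move.
- move_gripper(opening, strength=None): finger opening in m; strength is the grip in N (None keeps the last); returns when the fingers have stopped.
- sleep(seconds).
- inverse_kinematics(position, orientation): joint angles nearest the present ones, or None.
- get_obs(): the state.
- camera(name): name is "side" or "top"; returns the picture (420x560x3 uint8, red, green, blue); there is no depth.
- camera_info(name): a dict with "camera_matrix" (3x3 intrinsics, pixels), "R" (3x3) and "t" (3): a world point X has camera coordinates R X + t. Camera axes: x right, y down, z forward; pixel columns grow to the right and rows downward; lengths in m; the calibration is good to about 2 mm. A picture is of the moment at which its call begins. camera_info takes no time and is no camera call.
A pose or a line that the arm cannot do raises Unreachable and nothing moves.
- hand_in(): hands the job in; it is judged then, once.
The state is a dict: "time": time; "qpos": joint angles; "qd": joint speeds; "joint_efforts": joint torques, N m; "eef_pos": TCP position; "tool_rot": TCP orientation; "wrist_force": force on the tool from outside, world axes, zero at the start; "moment": the same for the moment, N m; "opening": finger opening in m; "grip_force": force on a finger pad.
Only numpy, scipy, OpenCV 4.12 (cv2) and the standard library are available. Lean on these libraries where they do the work, as an engineer would, in place of code of your own. Each camera call takes 0.05 s, during which the arm holds its last target. There are 200 camera calls.

## Working session

There is one attempt and no reset: what is moved stays moved. The work goes in short steps, each a Python script; the robot and the scene stay as the last script left them, time stands still between calls to the robot, and variables do not carry over. Pictures are saved under pics/ and viewed, at most 10 in all, crops included, and the job is handed in when it is done.

```bash
mkdir -p pics; ls; python3 - <<'E'
from station import *
import cv2,numpy as np
np.set_printoptions(precision=4,suppress=True)
for n in("top","side"):
    im=camera(n); cv2.imwrite(f"pics/{n}0.png",im[:,:,::-1]); print(n,camera_info(n))
print(get_obs())
E
```

```text
pics
top {'camera_matrix': array([[531.9812,   0.    , 275.0638],
       [  0.    , 531.9812, 217.4787],
       [  0.    ,   0.    ,   1.    ]]), 'R': array([[ 0.0099, -0.9998, -0.0196],
       [-0.9972, -0.0084, -0.0742],
       [ 0.074 ,  0.0203, -0.997 ]]), 't': array([-0.0265,  0.5544,  1.2053])}
side {'camera_matrix': array([[509.7749,   0.    , 277.6137],
       [  0.    , 509.7749, 215.3545],
       [  0.    ,   0.    ,   1.    ]]), 'R': array([[-0.9774, -0.2105,  0.0189],
       [-0.1276,  0.5168, -0.8465],
       [ 0.1684, -0.8298, -0.532 ]]), 't': array([0.555 , 0.0963, 1.0994])}
{'time': 0.1, 'qpos': array([-85.2246,  17.9587,  85.8508,   0.0024,  76.26  , -12.8002]), 'qd': array([ 0.0227, -0.1844, -0.0803, -0.0358,  0.0915,  0.098 ]), 'joint_efforts': array([  0.0031, -41.2903, -26.0146,  -0.0002,   0.003 ,  -0.    ]), 'eef_pos': array([ 0.1585, -0.5003,  0.2308]), 'tool_rot': array([[ 0.9533,  0.302 , -0.0001],
       [ 0.302 , -0.9533,  0.0012],
       [ 0.0003, -0.0012, -1.    ]]), 'wrist_force': array([-0.2803, -0.8484,  0.1252]), 'moment': array([-0.0071, -0.0254,  0.0182]), 'grip_force': 0.0, 'opening': 0.08570984122410863}
```

View pics/top0.png

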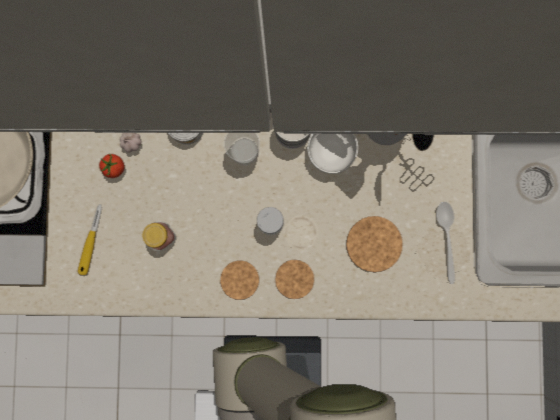

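View pics/side0.png

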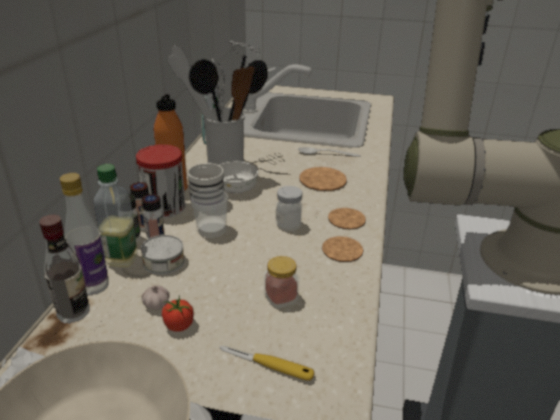

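The square jar is the gold-lidded jar with reddish contents at top (155,236) / side (282,280). The clear, grey-lidded jar at top (270,220) is the round jar. There are three cork discs at top (375,244), (240,280) and (295,279). The largest, (375,244), is the trivet. I'll confirm this in a crop and measure.

```bash
cat > h.py <<'E'
import cv2,numpy as np
from station import *
np.set_printoptions(precision=4,suppress=True)
def ray(n,uv):
    c=camera_info(n);K,R,t=c["camera_matrix"],c["R"],c["t"]
    return -R.T@t, R.T@np.linalg.solve(K,[uv[0],uv[1],1.])
def onz(n,uv,z):
    o,d=ray(n,uv); return o+d*(z-o[2])/d[2]
def tri(a,b):
    A=[];y=[]
    for n,uv in(("top",a),("side",b)):
        o,d=ray(n,uv);d=d/np.linalg.norm(d);P=np.eye(3)-np.outer(d,d);A.append(P);y.append(P@o)
    return np.linalg.lstsq(np.vstack(A),np.hstack(y),rcond=None)[0]
def proj(n,X):
    c=camera_info(n);p=c["camera_matrix"]@(c["R"]@np.asarray(X)+c["t"]);return p[:2]/p[2]
E
python3 - <<'E'
from h import *
T=cv2.imread("pics/top0.png");S=cv2.imread("pics/side0.png")
def blobs(I,lo,hi,amin):
    m=cv2.inRange(cv2.cvtColor(I,cv2.COLOR_BGR2HSV),lo,hi)
    m=cv2.morphologyEx(m,cv2.MORPH_CLOSE,np.ones((3,3),np.uint8))
    cs,_=cv2.findContours(m,cv2.RETR_EXTERNAL,cv2.CHAIN_APPROX_NONE)
    return [c for c in cs if cv2.contourArea(c)>amin]
for n,I in(("top",T),("side",S)):
    for nm,lo,hi in(("cork",(5,90,90),(16,255,255)),("gold",(17,120,70),(28,255,255))):
        for c in blobs(I,lo,hi,150):
            e=cv2.fitEllipse(c);h=0.01 if nm=="cork" else .08
            print(n,nm,np.array(e[0]),np.array(e[1]),cv2.contourArea(c),onz(n,e[0],h))
a=cv2.resize(T[210:265,125:190],(390,330),interpolation=cv2.INTER_CUBIC)
b=cv2.resize(S[245:315,250:320],(400,400),interpolation=cv2.INTER_CUBIC)
c=cv2.resize(T[200:310,210:410],(400,220),interpolation=cv2.INTER_CUBIC)
o=np.zeros((560,800,3),np.uint8);o[:330,:390]=a;o[:400,395:795]=b;o[335:555,:400]=c[:, :400]
o[335:555,395:400]=0
cv2.imwrite("pics/crop1.png",o)
E
```

```text
top cork [239.1791 279.6899] [37.4835 38.1382] 1121.0 [0.4108 0.0601 0.01  ]
top cork [294.2781 278.9538] [37.5023 38.0892] 1120.0 [ 0.4138 -0.0669  0.01  ]
top cork [373.9838 243.6637] [54.6641 54.8709] 2353.5 [ 0.4967 -0.25    0.01  ]
top cork [111.0461 164.9594] [21.9503 24.3194] 410.5 [0.6761 0.3663 0.01  ]
top gold [ 86.2321 255.1912] [ 9.8609 52.2641] 369.5 [0.4637 0.3911 0.08  ]
top gold [154.6892 234.8693] [23.2537 24.2114] 440.5 [0.5096 0.2413 0.08  ]
side cork [ 52.0508 332.7416] [23.6933 34.7247] 202.0 [0.8716 0.4367 0.01  ]
side cork [176.1511 313.1439] [26.0919 31.529 ] 460.5 [0.6827 0.3421 0.01  ]
side cork [280.8578 288.4801] [27.1461 30.3083] 613.0 [0.5118 0.2309 0.01  ]
side cork [342.2719 248.7656] [23.6864 39.6693] 735.5 [0.4094 0.0712 0.01  ]
side cork [346.6368 218.1097] [19.6503 36.0573] 554.5 [ 0.4124 -0.0554  0.01  ]
side cork [322.6621 178.5585] [22.5991 46.0231] 814.5 [ 0.4952 -0.2399  0.01  ]
side cork [167.9202 135.6344] [24.8144 54.0642] 678.0 [ 1.0075 -0.4053  0.01  ]
side gold [286.2881 366.9103] [12.7323 71.724 ] 666.0 [0.4533 0.4796 0.08  ]
side gold [281.3067 267.0655] [20.1184 27.3996] 431.0 [0.5079 0.2532 0.08  ]
side gold [ 70.3895 186.1078] [17.4891 20.7145] 229.0 [1.0416 0.0718 0.08  ]
```

View pics/crop1.png

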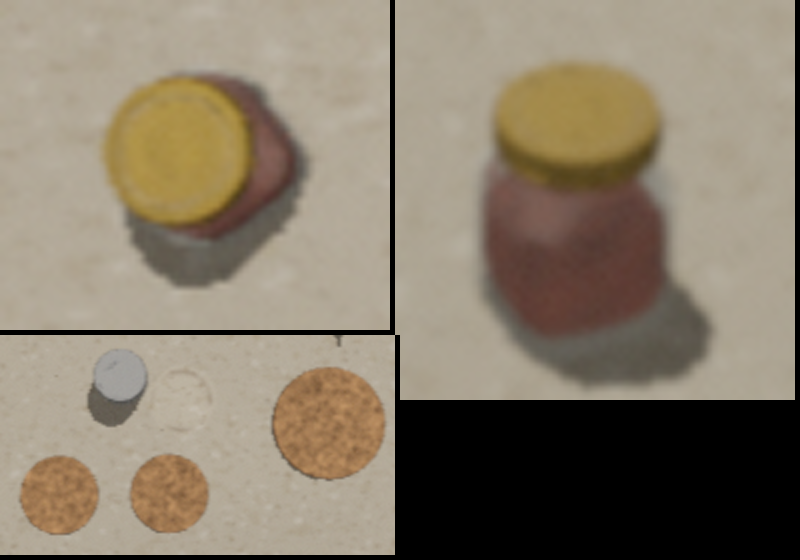

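The crop shows a gold-lidded square jar with reddish contents, turned roughly 40°, and the disc at top (374,244) is clearly the largest cork. Next I'll get the jar's footprint and yaw from its base edges in both views, and check IK for the grasp, flip and place poses.

```bash
cat >> h.py <<'E'
def Rt(head,tilt,roll=0):
    """tool z heads 'head' deg about z, pointing 'tilt' deg below horizontal; y horizontal at roll 0; roll about the heading axis"""
    a,b=np.radians([head,tilt]);h=np.array([np.cos(a),np.sin(a),0])
    z=h*np.cos(b)-np.array([0,0,np.sin(b)]);y=np.cross([0,0,1],h);R=np.c_[np.cross(y,z),y,z]
    return cv2.Rodrigues(h*np.radians(roll))[0]@R
E
python3 - <<'E'
from h import *
fp=[]
T=cv2.imread("pics/top0.png");S=cv2.imread("pics/side0.png")
for n,I,c0 in(("top",T,(165,236)),("side",S,(280,290))):
    H=cv2.cvtColor(I,cv2.COLOR_BGR2HSV);m=((((H[...,0]<12)|(H[...,0]>165))&(H[...,1]>75))*255).astype(np.uint8)
    w=np.zeros_like(m);cv2.circle(w,c0,28,255,-1);m&=w
    m=cv2.morphologyEx(m,cv2.MORPH_OPEN,np.ones((3,3),np.uint8))
    c=max(cv2.findContours(m,cv2.RETR_EXTERNAL,cv2.CHAIN_APPROX_NONE)[0],key=cv2.contourArea)[:,0]
    print(n,cv2.boundingRect(c))
    P=np.array([onz(n,p,0.) for p in c])[:,:2]
    o=ray(n,(0,0))[0][:2]; 
    ctr=np.array([.509,.243]); d=(o-ctr)/np.linalg.norm(o-ctr)
    Q=P[(P-ctr)@d>5e-3]; fp.append(Q)
    for ang in np.arange(20,65,5):
        pass
    # width of the near silhouette over angle
    u=lambda g:np.array([np.cos(np.radians(g)),np.sin(np.radians(g))])
    hull=cv2.convexHull(Q.astype(np.float32))[:,0]
    e=np.roll(hull,-1,0)-hull;L=np.hypot(*e.T);A=np.degrees(np.arctan2(e[:,1],e[:,0]))%90
    print([(round(float(a)),round(float(l)*1000)) for a,l in zip(A,L) if l>.008])
Q=np.vstack(fp).astype(np.float32);print(cv2.minAreaRect(Q))
print("lid tri",tri((154.7,234.9),(281.3,267.1)))
print("q0 now",get_obs()["qpos"])
for nm,p,hd in(("grasp",(.509,.243,.033),38),("mid",(.38,.15,.3),38),("trivet",(.496,-.249,.045),-27),("midR",(.4,-.15,.3),-27)):
    for tl,ro in((25,0),(25,180),(25,-180),(25,90),(25,-90)):
        R=Rt(hd,tl,ro);q=inverse_kinematics(np.array(p)+.014*R[:,2],R)
        if nm in("mid","midR") or ro%180==0: print(nm,tl,ro,q)
E
```

```text
top (165, 230, 9, 16)
[(77, 29), (38, 12), (57, 8)]
side (266, 276, 31, 28)
[(30, 10), (33, 8), (13, 40)]
((0.5103471279144287, 0.2387235462665558), (0.043033961206674576, 0.04090050980448723), 33.422061920166016)
lid tri [0.5098 0.2433 0.0721]
q0 now [-85.2246  17.9587  85.8508   0.0024  76.26   -12.8002]
grasp 25 0 [ -1.3566  41.1441 126.7498 136.0673  55.9313  99.2389]
grasp 25 180 [ -1.3566  74.2374 112.9442 138.184  120.4581 -95.2768]
grasp 25 -180 [ -1.3566  74.2374 112.9442 138.184  120.4581 -95.2768]
mid 25 0 [-29.7222 -22.9157 137.9568  74.1905  60.6486 164.1227]
mid 25 180 None
mid 25 -180 None
mid 25 90 [ -38.2296    5.2826  137.0106   81.0731   96.8406 -142.8279]
mid 25 -90 None
trivet 25 0 [-46.6661  38.6203 129.7955 157.9013  54.1696  94.7814]
trivet 25 180 [-46.6661  73.1506 116.413  158.4255 123.9548 -93.8652]
trivet 25 -180 [-46.6661  73.1506 116.413  158.4255 123.9548 -93.8652]
midR 25 0 None
midR 25 180 None
midR 25 -180 None
midR 25 90 [ -74.8419   -4.3241  146.7837  103.7563   79.6445 -143.7121]
midR 25 -90 [-18.1058   2.1849 140.5279 220.1783  59.8103 -23.0074]
```

```bash
python3 - <<'E'
from h import *
T=cv2.imread("pics/top0.png");S=cv2.imread("pics/side0.png")
tiles=[];allP=[]
for n,I,(x,y),r in(("top",T,(162,236),26),("side",S,(282,285),36)):
    L=cv2.cvtColor(cv2.GaussianBlur(I,(0,0),.6),cv2.COLOR_BGR2LAB).astype(int)
    bg=np.median(L[y-r:y+r,x-r:x+r].reshape(-1,3),0)
    a=L[...,1];b=L[...,2]
    m=((a>135)&(b<a+18)).astype(np.uint8)*255
    w=np.zeros_like(m);cv2.circle(w,(x,y),r,255,-1);m&=w
    c=max(cv2.findContours(m,cv2.RETR_EXTERNAL,cv2.CHAIN_APPROX_NONE)[0],key=cv2.contourArea)
    print(n,bg,cv2.boundingRect(c),cv2.contourArea(c))
    P=np.array([onz(n,p,0.) for p in c[:,0]])[:,:2]; o=ray(n,(0,0))[0][:2];ctr=np.array([.5098,.2433]);d=(o-ctr)/np.linalg.norm(o-ctr)
    Q=P[(P-ctr)@d>8e-3];q=(Q-ctr); 
    # near corner, then a line on each side of it
    for g in range(20,65,3):
        for s in(0,): pass
    res=[]
    for g in np.arange(0,90,2.):
        e=np.array([[np.cos(np.radians(g+k)),np.sin(np.radians(g+k))] for k in(0,90,180,270)])
        s=(q@e.T).max(1); res.append((np.std(s),g,s.mean()))
    print(sorted(res)[:4], q.shape)
    I2=I.copy();cv2.drawContours(I2,[c],-1,(0,255,0),1)
    tiles.append(cv2.resize(I2[y-36:y+36,x-36:x+36],(390,390),interpolation=cv2.INTER_NEAREST))
cv2.imwrite("pics/seg.png",np.hstack(tiles))
for p,hd in(((.5,.24,.2),38),((.5,.24,.25),38),((.45,.2,.25),38),((.5,.1,.25),20)):
    for ro in(0,180): R=Rt(hd,25,ro);print(p,ro,inverse_kinematics(np.array(p)+.014*R[:,2],R))
E
```

```text
top [176. 129. 138.] (156, 223, 18, 26) 99.0
[(np.float64(0.0044254867230546025), np.float64(44.0), np.float64(0.01848135992488547)), (np.float64(0.004432196696137888), np.float64(46.0), np.float64(0.018419838184330056)), (np.float64(0.004432927003111542), np.float64(42.0), np.float64(0.018520364975207662)), (np.float64(0.004437796195411429), np.float64(50.0), np.float64(0.018312951420426285))] (35, 2)
side [172. 128. 138.] (266, 276, 31, 28) 637.0
[(np.float64(0.0012748011289544512), np.float64(30.0), np.float64(0.015242794828703648)), (np.float64(0.001288450642144388), np.float64(32.0), np.float64(0.015286836383346875)), (np.float64(0.0013028210398780312), np.float64(28.0), np.float64(0.015218927284985204)), (np.float64(0.0013106489307454596), np.float64(34.0), np.float64(0.015380832150556545))] (19, 2)
(0.5, 0.24, 0.2) 0 [ -1.9238  12.579  126.9453 113.622   39.4075 131.0119]
(0.5, 0.24, 0.2) 180 [ -1.9238  47.5683 126.8278 141.5676 110.6542 -86.1598]
(0.5, 0.24, 0.25) 0 [ -1.9238   5.8908 124.2161 102.084   36.4997 145.61  ]
(0.5, 0.24, 0.25) 180 [ -1.9238  38.6066 128.5859 142.9849 104.9531 -81.5324]
(0.45, 0.2, 0.25) 0 [-10.815   -2.1349 132.6569  95.5691  43.26   146.5931]
(0.45, 0.2, 0.25) 180 [-10.815   37.9663 137.7985 132.5625 112.1721 -86.5592]
(0.5, 0.1, 0.25) 0 [-18.2793  -0.6268 131.2064 104.1763  35.3865 144.3408]
(0.5, 0.1, 0.25) 180 [-18.2793  37.943  136.1864 143.2159 110.3426 -86.1251]
```

View pics/seg.png

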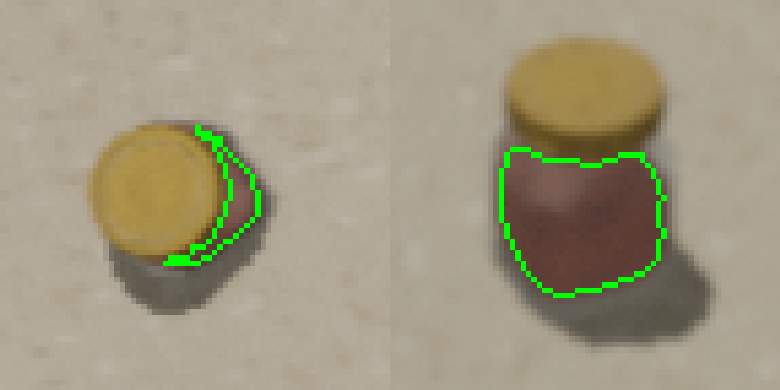

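The picture shows the contents outlined: the base corner in the top view is near (174,236), and the bottom edges in the side view meet near (277,303). I'll compute the edge directions from these.

```bash
python3 - <<'E'
from h import *
k=72/390
t=lambda u,v:onz("top",(126+u*k,200+v*k),.003)
s=lambda u,v:onz("side",(246+(u-390)*k,249+v*k),.003)
for a,b in((t(228,148),t(255,178)),(t(255,216),t(205,262)),(s(570,296),s(640,273)),(s(508,235),s(545,288))):
    d=(b-a)[:2];print(a[:2],b[:2],np.degrees(np.arctan2(d[1],d[0]))%90)
E
```

```text
[0.5306 0.2293] [0.5178 0.2173] 43.07155052936659
[0.5013 0.2169] [0.4813 0.2381] 43.41224273608094
[0.5074 0.2664] [0.4859 0.249 ] 38.91382254016986
[0.5357 0.24  ] [0.5167 0.2644] 37.88600334640677
```

```bash
cat >> h.py <<'E'
J=np.array([.5095,.2415,.033]);HD=41;TL=25
RG=Rt(HD,TL);G=J+.016*RG[:,2]
def say(*k):
    o=get_obs();print(*k,"t",round(o["time"],2),"p",np.array(o["eef_pos"]),"q",np.array(o["qpos"]),"F",np.array(o["wrist_force"]),"op",o["opening"],"g",o["grip_force"])
E
python3 - <<'E'
from h import *
for d in(.09,.11,.13): print(d,inverse_kinematics(G-d*RG[:,2],RG))
reach(np.array([.42,.17,.26]),RG);say()
reach(G-.11*RG[:,2],RG);say()
o=[cv2.cvtColor(camera(n),cv2.COLOR_RGB2BGR) for n in("top","side")]
cv2.imwrite("pics/pre.png",cv2.resize(np.hstack([o[0][100:420,:400],o[1][100:420,100:500]]),(800,320)))
E
```

```text
0.09 [-14.6917  32.6839 137.9274 120.1623  59.9808  98.953 ]
0.11 [-18.1235  30.536  140.467  116.8216  60.6493  98.858 ]
0.13 [-21.9359  28.2671 142.9349 113.0173  61.2678  98.9358]
t 2.6 p [0.4202 0.1697 0.2601] q [-23.994  -10.8166 136.6651  81.8256  56.0539 152.244 ] F [-0.6209 -0.4957 -0.339 ] op 0.08515486781757918 g 0.0
t 3.51 p [0.4457 0.1854 0.0733] q [-18.1456  30.4631 140.4205 116.7678  60.6551  98.9449] F [ 0.1103 -0.5971  0.1534] op 0.0854855035088113 g 0.0
```

View pics/pre.png

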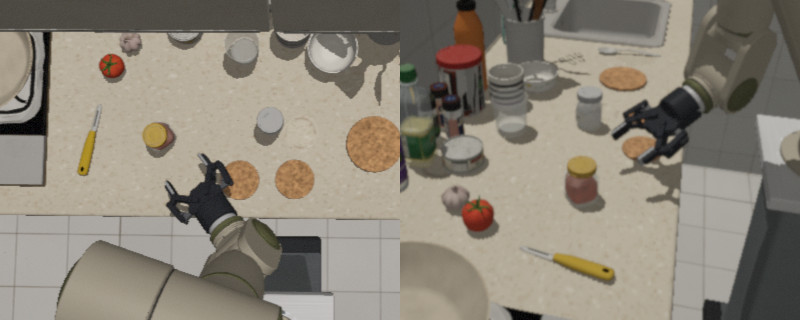

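The open fingertips, at (172,187) and (207,160), point straight at the jar at (158,137), and the arm is clear of everything else. I'll close in, grip and lift.

```bash
python3 - <<'E'
from h import *
move_straight(G,speed=.08);say("in")
move_gripper(.05,60);say("grip")
move_straight(G+[0,0,.03],speed=.05);say("lift")
o=[cv2.cvtColor(camera(n),cv2.COLOR_RGB2BGR) for n in("top","side")]
cv2.imwrite("pics/lift.png",np.hstack([cv2.resize(o[0][190:310,100:260],(400,300)),cv2.resize(o[1][200:320,220:380],(400,300))]))
for p in((.5,.2,.22),(.48,.18,.25),(.46,.14,.25)):
  for ro in(0,180): print(p,ro,inverse_kinematics(np.array(p),Rt(HD,TL,ro)))
E
```

```text
in t 5.13 p [0.5203 0.2508 0.0263] q [ -2.881   41.4034 125.8029 130.8808  56.1582 100.651 ] F [-0.3343  0.1663  0.2012] op 0.08525525303298305 g 0.0
grip t 5.5 p [0.5205 0.251  0.0266] q [ -2.8618  41.3973 125.7824 130.8881  56.1896 100.6482] F [-2.3106 -1.0675  5.4488] op 0.057232075917367634 g 63.64411591552198
lift t 6.25 p [0.5204 0.251  0.0562] q [ -2.8526  36.2486 126.4619 128.4424  53.2821 104.88  ] F [-0.1376  0.0526 -2.4112] op 0.05678324941348926 g 63.395377630367875
(0.5, 0.2, 0.22) 0 [-12.2797   7.1324 127.9258  96.6759  47.0058 140.7261]
(0.5, 0.2, 0.22) 180 [-12.2797  45.0267 129.7735 128.5051 111.8247 -85.5118]
(0.48, 0.18, 0.25) 0 [-17.0098   0.1595 129.2125  88.3513  50.2635 148.4963]
(0.48, 0.18, 0.25) 180 [-17.0098  39.1918 134.284  124.3353 111.4277 -84.0579]
(0.46, 0.14, 0.25) 0 [-26.3958  -2.9041 132.1623  82.7262  57.5089 147.9379]
(0.46, 0.14, 0.25) 180 [-26.3958  39.2546 137.5602 113.9301 113.7414 -86.7876]
```

View pics/lift.png

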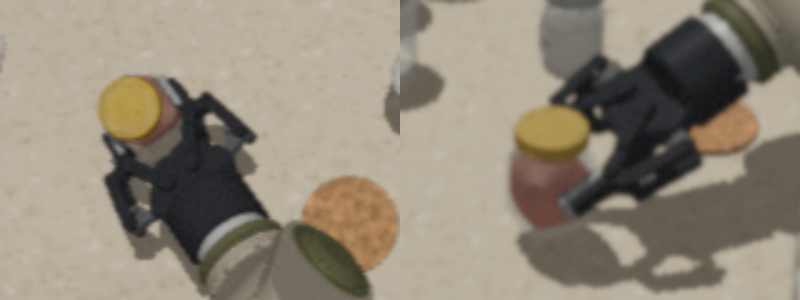

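The jar is held on its flats (opening 57 mm), upright and clear of the counter. Now I'll lift it and invert it.

```bash
python3 - <<'E'
from h import *
move_straight(G+[0,0,.22],speed=.15)
P=np.array([.5,.2,.26])
move_straight(P,speed=.15);say("up")
q0=np.array(get_obs()["qpos"]);q1=inverse_kinematics(P,Rt(HD,TL,180));print(q1)
q1=np.array(q1)
for f in(.2,.4,.6,.8,1): move_joints(q0+f*(q1-q0))
say("inv");print(get_obs()["tool_rot"])
sleep(.4)
o=[cv2.cvtColor(camera(n),cv2.COLOR_RGB2BGR) for n in("top","side")]
for n,i in zip(("top","side"),o): cv2.imwrite(f"pics/inv_{n}.png",i)
a=[]
for n,i in zip(("top","side"),o):
    u,v=proj(n,P).astype(int);print(u,v);u=max(u,90);v=max(v,80);a.append(cv2.resize(i[v-80:v+80,u-90:u+90],(400,356)))
cv2.imwrite("pics/inv.png",np.hstack(a))
sleep(1.3);say()
E
```

```text
up t 8.29 p [0.5002 0.2    0.2598] q [-12.2629   2.0272 125.3348  89.4735  46.5496 151.2897] F [-0.8603  1.0282 -1.9942] op 0.05700891660294352 g 63.535364898853004
[-12.2797  37.5088 131.0765 130.2415 107.8794 -80.4048]
inv t 12.25 p [0.5    0.2001 0.2603] q [-12.2771  37.4592 131.0581 130.2152 107.8409 -80.2478] F [ 0.2181 -0.1656 -1.8737] op 0.05716673976693179 g 63.73693159315735
[[-0.3176  0.6572  0.6835]
 [-0.2788 -0.7537  0.5952]
 [ 0.9063 -0.0015  0.4226]]
152 236
294 166
t 14.05 p [0.5  0.2  0.26] q [-12.2801  37.5092 131.0759 130.2429 107.8765 -80.4025] F [ 0.2661 -0.1959 -1.4321] op 0.05733325490741765 g 63.738988735713065
```

View pics/inv.png

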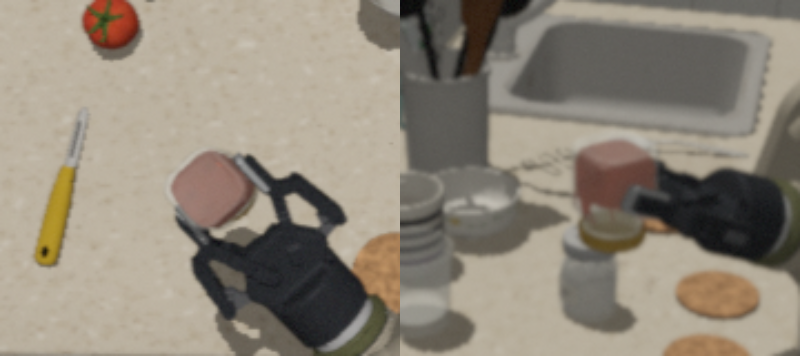

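The jar is upside down with its lid at the bottom. I'll check for residual tilt numerically by comparing the base centre (top view) with the lid centre (side view).

```bash
python3 - <<'E'
from h import *
def cen(n,fn,ctr,r):
    I=cv2.imread(f"pics/inv_{n}.png");m=fn(I).astype(np.uint8)*255;w=np.zeros_like(m);cv2.circle(w,ctr,r,255,-1);m&=w
    m=cv2.morphologyEx(m,cv2.MORPH_OPEN,np.ones((3,3),np.uint8))
    c=max(cv2.findContours(m,cv2.RETR_EXTERNAL,cv2.CHAIN_APPROX_NONE)[0],key=cv2.contourArea)
    return cv2.boundingRect(c),cv2.minAreaRect(c),c[:,0]
lab=lambda I:cv2.cvtColor(I,cv2.COLOR_BGR2LAB).astype(int)
hsv=lambda I:cv2.cvtColor(I,cv2.COLOR_BGR2HSV)
bb,r,c=cen("top",lambda I:(lab(I)[...,1]>134),(158,241),28);print("top base",bb,r,onz("top",r[0],.283))
bb,r,c=cen("side",lambda I:cv2.inRange(hsv(I),(15,90,40),(30,255,255))>0,(299,188),22);print("side lid",bb,r,onz("side",r[0],.2115))
print("axis expected",np.array([.5,.2,.26])-.016*Rt(HD,TL,180)[:,2])
for ax in (np.array([.489,.1907]),):
    for z in(.206,.217): print(z,proj("side",[*ax,z]))
E
```

```text
top base (139, 224, 37, 34) ((156.80690002441406, 240.78274536132812), (30.477693557739258, 30.892921447753906), 48.36646270751953) [0.491 0.187 0.283]
side lid (286, 191, 27, 9) ((298.8792419433594, 195.27735900878906), (26.105772018432617, 7.688388347625732), 2.4895529747009277) [0.488  0.2126 0.2115]
axis expected [0.4891 0.1905 0.2532]
0.206 [300.357  191.9542]
0.217 [300.62   186.5761]
```

```bash
python3 - <<'E'
from h import *
c=np.array([.490,.1885]);cam=ray("side",(0,0))[0][:2];u=(cam-c)/np.linalg.norm(cam-c)
for z in(.203,.206,.217): print(z,proj("side",[*(c+.0275*u),z]))
print(proj("top",[.49,.1885,.286]))
o=get_obs();print(o["moment"],o["wrist_force"])
E
```

```text
0.203 [299.5766 200.4772]
0.206 [299.6482 199.0004]
0.217 [299.9128 193.5398]
[155.5552 241.254 ]
[-0.4309  0.5522 -0.0314] [ 0.2661 -0.1959 -1.4321]
```

The lid's lower rim is predicted at row 199 and seen at about 200, so the jar hangs straight. It has been held for over 1.8 s. Next I'll turn it back and carry it above the trivet.

```bash
cat >> h.py <<'E'
TV=np.array([.496,-.249]);RP=Rt(-11,TL)
PL=np.array([*TV,.0]);PL=PL+.016*RP[:,2];PL[2]=.0366
E
python3 - <<'E'
from h import *
q1=np.array(get_obs()["qpos"]);q0=np.array([-12.2629,2.0272,125.3348,89.4735,46.5496,151.2897])
for f in(.25,.5,.75,1): move_joints(q1+f*(q0-q1))
say("upright")
reach(PL+[0,0,.2],RP);say("over")
move_straight(PL+[0,0,.06],speed=.12);sleep(.3);say("above")
o=[cv2.cvtColor(camera(n),cv2.COLOR_RGB2BGR) for n in("top","side")]
for n,i in zip(("top","side"),o): cv2.imwrite(f"pics/ab_{n}.png",i)
a=[]
for n,i in zip(("top","side"),o):
    u,v=proj(n,[*TV,.05]).astype(int);a.append(cv2.resize(i[v-70:v+70,u-80:u+80],(400,350)))
    m=cv2.inRange(cv2.cvtColor(i,cv2.COLOR_BGR2HSV),(17,110,70),(28,255,255));w=np.zeros_like(m);cv2.circle(w,tuple(int(k) for k in (u,v)),45,255,-1)
    c=max(cv2.findContours(m&w,cv2.RETR_EXTERNAL,cv2.CHAIN_APPROX_NONE)[0],key=cv2.contourArea);e=cv2.fitEllipse(c)
    print(n,e,"on lid plane",onz(n,e[0],.15 if n=="top" else .1445)); 
cv2.imwrite("pics/ab.png",np.hstack(a))
E
```

```text
upright t 17.88 p [0.5001 0.2001 0.2595] q [-12.2655   2.0665 125.3563  89.4918  46.5883 151.172 ] F [ 0.178   0.1727 -1.3891] op 0.05687592455827979 g 63.43413778580725
over t 19.49 p [ 0.5105 -0.251   0.2366] q [-55.5346   7.6482 123.6839  99.6949  40.2265 144.7529] F [-0.5889  0.7691 -1.1069] op 0.05698038347757341 g 63.51736020762473
above t 21.11 p [ 0.5103 -0.2518  0.0969] q [-55.5989  28.8354 128.1386 123.9823  50.1251 110.9425] F [ 0.314  -0.1821 -1.852 ] op 0.05707491329013141 g 63.50709435995668
top ((384.8987731933594, 240.56224060058594), (26.284038543701172, 26.41516876220703), 171.1395721435547) on lid plane [ 0.4995 -0.2491  0.15  ]
side ((325.02276611328125, 130.15460205078125), (10.493314743041992, 20.579360961914062), 92.33887481689453) on lid plane [ 0.4996 -0.2516  0.1445]
```

View pics/ab.png

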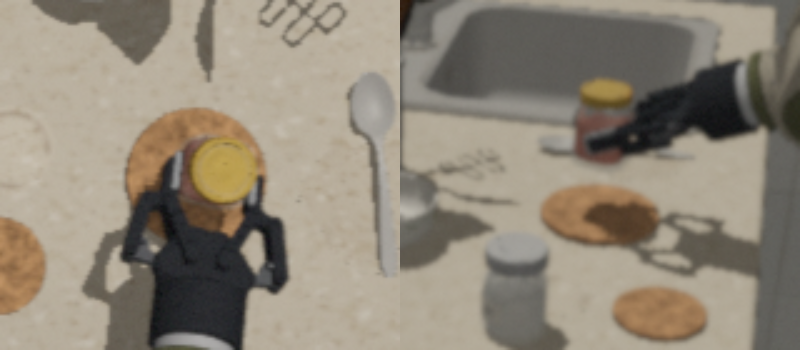

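The jar is upright above the trivet, with its lid at (.4995,-.250), about 3 mm too far forward. I'll correct that, then lower it while watching the wrist force.

```bash
python3 - <<'E'
from h import *
D=PL+[-.003,.001,0]
move_straight(D+[0,0,.006],speed=.06);sleep(.3)
f0=np.mean([(sleep(.05),get_obs()["wrist_force"][2])[1] for _ in range(6)]);print("f0",f0)
for k in range(12):
    h=.005-.001*k
    move_straight(D+[0,0,h],speed=.01);sleep(.15);f=np.mean([(sleep(.03),get_obs()["wrist_force"][2])[1] for _ in range(4)]);print(round(h,4),round(f,2))
    if f>f0+2.5: break
say("down")
a=[]
for n in("top","side"):
    i=cv2.cvtColor(camera(n),cv2.COLOR_RGB2BGR);u,v=proj(n,[*TV,.05]).astype(int);a.append(cv2.resize(i[v-50:v+50,u-57:u+57],(400,350)))
cv2.imwrite("pics/down.png",np.hstack(a))
E
```

```text
f0 -1.7194291497544356
0.005 -1.72
0.004 -1.72
0.003 -1.88
0.002 -1.52
0.001 -1.53
0.0 -1.33
-0.001 6.23
down t 26.59 p [ 0.5076 -0.2509  0.0366] q [-55.9306  39.459  127.8554 129.8241  56.576  100.6602] F [-2.3404  2.3541  6.187 ] op 0.056961598563684906 g 64.27751319017261
```

View pics/down.png

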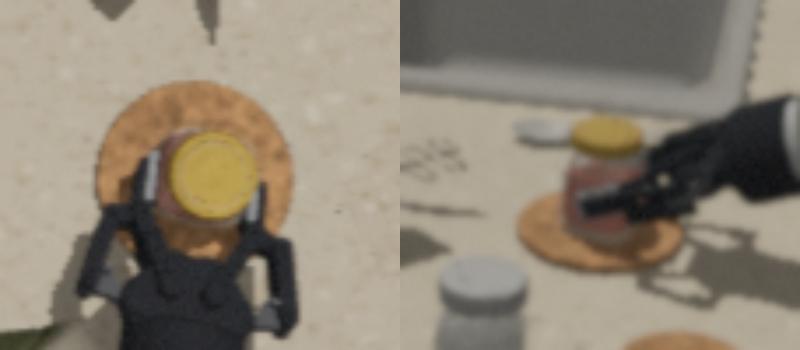

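The jar is touching down, upright and centred on the trivet. Release and back off along the finger axis.

```bash
python3 - <<'E'
from h import *
move_gripper(.085);sleep(.3);say("open")
p=np.array(get_obs()["eef_pos"])
move_straight(p-.12*RP[:,2],speed=.08);p=np.array(get_obs()["eef_pos"])
move_straight(p+[-.02,0,.08],speed=.12);sleep(.5);say("off")
a=[]
for n in("top","side"):
    i=cv2.cvtColor(camera(n),cv2.COLOR_RGB2BGR);cv2.imwrite(f"pics/end_{n}.png",i);u,v=proj(n,[*TV,.05]).astype(int)
    a.append(cv2.resize(i[v-87:v+87,u-100:u+100],(400,350)))
    m=cv2.inRange(cv2.cvtColor(i,cv2.COLOR_BGR2HSV),(17,110,70),(28,255,255));w=np.zeros_like(m);cv2.circle(w,tuple(int(k) for k in (u,v)),45,255,-1)
    e=cv2.fitEllipse(max(cv2.findContours(m&w,cv2.RETR_EXTERNAL,cv2.CHAIN_APPROX_NONE)[0],key=cv2.contourArea));print(n,e[0],onz(n,e[0],.09 if n=="top" else .0845))
cv2.imwrite("pics/end.png",np.hstack(a))
E
```

```text
open t 27.39 p [ 0.5072 -0.2508  0.0356] q [-55.9357  39.5131 127.8643 129.8239  56.4529 100.6736] F [-0.2359 -1.0188  0.0928] op 0.08505159490319555 g 0.0
off t 30.38 p [ 0.3806 -0.2299  0.1661] q [-79.2894   6.0302 143.9629  95.345   57.7481 123.3462] F [-0.4245 -1.1122  1.0603] op 0.08494685331388988 g 0.0
top (379.2514953613281, 242.91822814941406) [ 0.4963 -0.2481  0.09  ]
side (324.5976867675781, 152.13729858398438) [ 0.4961 -0.2478  0.0845]
```

View pics/end.png

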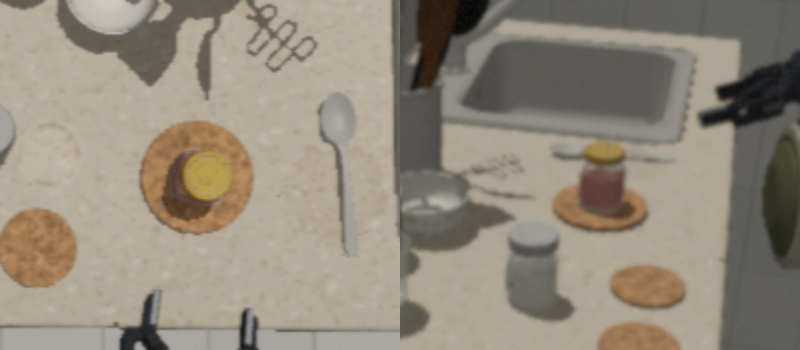

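The jar stands upright in the middle of the trivet, about 1 mm off centre, and the robot is clear of it. Handing in.

```bash
python3 -c "
from station import *
print(hand_in())"
```

```text
the job is handed in; nothing more can be done
None
```

Job handed in: the square jar was turned lid-down for about 2 s, then stood upright within about 1 mm of the trivet's centre and released, with the arm kept clear of the round jar, tumbler and bowl.

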